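Tighten the red, then the yellow bolt of the board press

TASK

The board press on the craft table holds freshly glued cardboard under three captive quarter-turn bolts. Tighten the red bolt clockwise to its end stop, then the yellow bolt likewise, so that both grip bars lie parallel to the long side of the press; leave the blue bolt slack so that the damp sheets can breathe.

Things in the scene. Friction and masses are not known exactly. Their poses are not given: they have to be found in the camera images.
- press: Fixed wooden press: two boards with cardboard between, 200 mm wide (x axis) by 340 mm long (y axis), flat top 48 mm above the table. Origin: centre of its underside. On top three bolts 115 to 230 mm apart: two near the ends of one long side, one mid-way near the other; the colours swap places. A paint jar (85 mm high), brush and cardboard ring lie loose beside it.
- red_bolt_grip (a point): Red T-knob: upright grip bar 46 mm long, 14 thick, 32 high on an 8 mm disc 48 mm across. Point: on its turning axis, 7 mm under the bar's top, 23 above the disc; x along the bar, z up. Turns only (no lift), 90 degrees between hard stops: slack = bar along the press's x, tight = along its y. Clockwise from above tightens; stiff (0.1 N m), stays put. Starts 9 to 29 degrees past slack.
- yellow_bolt_grip (a point): Yellow T-knob: upright grip bar 46 mm long, 14 thick, 32 high on an 8 mm disc 48 mm across. Point: on its turning axis, 7 mm under the bar's top, 23 above the disc; x along the bar, z up. Turns only (no lift), 90 degrees between hard stops: slack = bar along the press's x, tight = along its y. Clockwise from above tightens; stiff (0.1 N m), stays put. Starts 9 to 29 degrees past slack.
- blue_bolt_grip (a point): Blue T-knob: upright grip bar 46 mm long, 14 thick, 32 high on an 8 mm disc 48 mm across. Point: on its turning axis, 7 mm under the bar's top, 23 above the disc; x along the bar, z up. Turns only (no lift), 90 degrees between hard stops: slack = bar along the press's x, tight = along its y. Clockwise from above tightens; stiff (0.1 N m), stays put. Starts 9 to 29 degrees past slack.

How it is judged:
By the outcome, as a careful person would: the job done as asked, in the order asked, and still so for the second after the job is handed in, with the robot touching nothing.
It also fails if it takes over 43 s, if anything falls off the work surface, if the arm or the gripper's body presses on something with over 40 N, if the wrist force passes 120 N, or if a joint passes its speed limit or range.

ROBOT

A 6-joint arm with a two-finger parallel gripper is mounted at the origin on the work surface. World frame = base frame: x ahead of the robot, y to its left, z up, the work surface at z = 0. Lengths are in m, angles in degrees, forces in N, time in s.
With the tool pointing down it reaches from about 0.3 to 1 m from the base axis. Payload 5.1 kg.
Tool frame: the origin (TCP) lies on the centre line of the jaws, within the pads' length; the fingertips stand 8 mm ahead of it and the grasp point (between the pads) lies 11 mm behind it (robot.tips_ahead is the distance from the TCP to the fingertips, in m); z points along the fingers, y is the line along which they close (so a half turn about z gives the same grasp; the last joint's range is limited). The gripper opens to 95 mm and grips with 3 to 60 N. Pads are 20 mm wide; open, the fingers measure 119 mm over their backs; the gripper's body (75 mm by 180 mm) begins 59 mm behind the grasp point.
Start: joints at [-79.504, 7.093, 94.555, -0, 78.352, -4.733], TCP at [0.171, -0.627, 0.223] pointing down, gripper open.
Joint ranges: [-149.61, 149.61], [-58.7, 133.49], [1.44, 155.28], [-77.14, 257.14], [18.33, 153.61], [-166.67, 166.67]. Speed limits (degrees/s): [147.25, 147.25, 180, 180, 180, 180].

INTERFACE

Orientations are given as a 3x3 rotation matrix whose columns are the frame's x, y, z axes.
In Python, from station import robot gives the robot as it stands.
- The arm moves only by the tool carry_out, never from a script. Its argument "increments" is a list of rows, each an object with "offset": the shift along the tool's x, y, z in mm, a list of three; "yaw": the turn about the tool's z in rad; "hand": the opening, from 0 (shut) to 1 (fully open). In form: [{"offset": [dx, dy, dz], "yaw": yaw, "hand": hand}, ...]. A call has 1 to 12 rows; each row is the pose to reach, as a shift and turn from the pose commanded when the call began, along the tool's axes at that moment; what a row does not reach only later rows make up. A row lasts 1/8 s, in which the tool goes at most 62.5 mm and 10.7 degrees, less where a joint would pass 70% of its speed; a pose out of reach is approached as far as the arm can. A call with a gripper value outside its range is refused whole. The fingers move at their own pace and stop on an object; "newtons" is the grip in N (left out, the last holds). Time passes only in rows, so rows that repeat a pose let the fingers close. It gives the time, the measured TCP pose, the force, the opening and the grip force at its end, in the units of the state.
- robot.get_obs(): the state, without advancing time (a new reading comes with each control period).
- robot.grab_frame(name): name is "scene" or "side" or "wrist"; returns (picture, depth): 384x512x3 uint8, red, green, blue; 384x512 float32, m along the optical axis (not along the pixel's ray), 0 where there is no reading.
- robot.camera_params(name): a dict with "vfov" (degrees; the focal length in pixels is half the picture's height over the tangent of half this angle, whatever the lens; pixels are square), "cx", "cy" (the principal point, pixels), "rvec" (rotation vector, rad) and "tvec" (3), from world to camera coordinates, as OpenCV has them. Camera axes: x right, y down, z forward; pixel columns grow to the right and rows downward; lengths in m; the calibration is good to about 2 mm. A picture is of the moment at which its call begins: read the wrist's pose just before it. camera_params takes no time and is no camera call; for the wrist camera it gives the pose at the moment of the call.
- robot.hand_in(): hands the job in; it is judged then, once.
The state is a dict: "t": time; "q": joint angles; "joint_vel": joint speeds; "joint_efforts": joint torques, N m; "eef_pos": TCP position; "tcp_rot": TCP orientation; "ft_force": force on the tool from outside, world axes, zero at the start; "moment": the same for the moment, N m; "opening": finger opening in m; "gripper_force": force on a finger pad.
Only numpy, scipy, OpenCV 4.12 (cv2) and the standard library are available. Lean on these libraries where they do the work, as an engineer would, in place of code of your own. Each camera call takes 0.05 s, during which the arm holds its last target. There are 200 camera calls.

## Working session

There is one attempt and no reset: what is moved stays moved. The work goes in short steps, Python scripts to look and compute and a tool call to move; the robot and the scene stay as the last step left them, time stands still between calls to the robot, and variables do not carry over. Pictures are saved under pics/ and viewed, at most 10 in all, crops included, and the job is handed in when it is done.

Besides the shell and the picture viewer there is one more tool, called after "Call:" in YAML: its name, and indented under it one key for each argument. carry_out: Moves the arm, as the interface text tells. Its arguments: {"type":"object","properties":{"increments":{"type":"array"},"newtons":{"type":"number"}},"required":["increments"]}

```bash
mkdir -p pics
cat > h.py <<'E'
import numpy as np, cv2
from station import robot
def cam(n):
    p=robot.camera_params(n); f=192/np.tan(np.radians(p['vfov'])/2)
    R=cv2.Rodrigues(np.array(p['rvec'],float))[0]; t=np.array(p['tvec'],float).ravel()
    return f,p['cx'],p['cy'],R,t
def pts(c,depth):
    f,cx,cy,R,t=c; v,u=np.indices(depth.shape)
    P=np.stack([(u-cx)/f*depth,(v-cy)/f*depth,depth],-1)
    return (P-t)@R
def ray(c,u,v,z):
    f,cx,cy,R,t=c; d=R.T@np.array([(u-cx)/f,(v-cy)/f,1]); o=-R.T@t
    return o+d*(z-o[2])/d[2]
E
python3 - <<'E'
from h import *
print(robot.get_obs())
for n in("scene","side","wrist"):
    c=cam(n); im,d=robot.grab_frame(n); np.savez(f'{n}0.npz',im=im,d=d,f=c[0],cx=c[1],cy=c[2],R=c[3],t=c[4])
    cv2.imwrite(f'pics/{n}0.png',im[...,::-1]); print(n,robot.camera_params(n),-c[3].T@c[4])
a=[cv2.imread(f'pics/{n}0.png') for n in("scene","side")]
cv2.imwrite('pics/both.png',cv2.resize(np.hstack(a),(800,300)))
E
```

```text
{'t': 0.0, 'q': array([-7.95028737e+01,  7.13409923e+00,  9.46332651e+01, -2.15774929e-03,
        7.83516515e+01, -4.73311503e+00]), 'joint_vel': array([-0.04888062, -0.02904186, -0.00892165,  0.01505445, -0.01313481,
        0.0744153 ]), 'joint_efforts': array([ 1.13767092e-03, -4.17602742e+01, -3.59928060e+01,  7.75477546e-02,
        4.91999101e-02, -1.85238941e-04]), 'eef_pos': array([ 0.17059666, -0.62656798,  0.22138865]), 'tcp_rot': array([[ 9.64875994e-01,  2.62705432e-01, -4.14707369e-04],
       [ 2.62705725e-01, -9.64873856e-01,  2.03573373e-03],
       [ 1.34658010e-04, -2.07317661e-03, -9.99997842e-01]]), 'ft_force': array([-0.28935265,  0.53912149,  0.30230671]), 'moment': array([ 0.02330457,  0.02755938, -0.02108006]), 'gripper_force': 0.0, 'opening': 0.09537993860038334}
scene {'vfov': 54.27375715290851, 'cx': 251.95756710241776, 'cy': 197.77064656150918, 'rvec': array([ 1.37054029,  2.38581341, -0.76169556]), 'tvec': array([ 0.24722194, -0.38998228,  1.07434943])} [0.92605325 0.27002339 0.66101763]
side {'vfov': 48.98120630420473, 'cx': 249.62454928518463, 'cy': 188.01617830509164, 'rvec': array([ 2.36463568, -0.70050386,  0.2532761 ]), 'tvec': array([-0.45000389,  0.33735139,  0.64361707])} [ 0.29474548 -0.37165933  0.71101818]
wrist {'vfov': 59.32523277033004, 'cx': 251.2431776151707, 'cy': 188.7240827324541, 'rvec': array([-2.31876963,  1.77251476,  0.24247648]), 'tvec': array([-0.65027175, -0.0304648 ,  0.39096226])} [ 0.24278463 -0.60854344  0.38366038]
```

View pics/scene0.png

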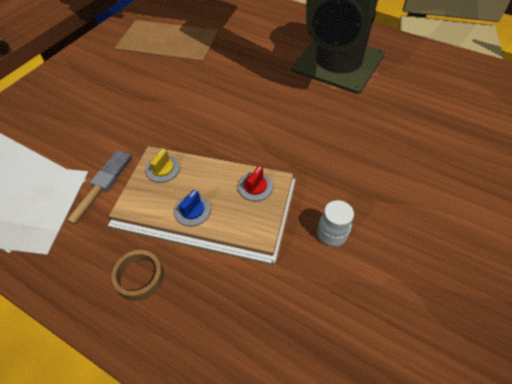

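View pics/side0.png

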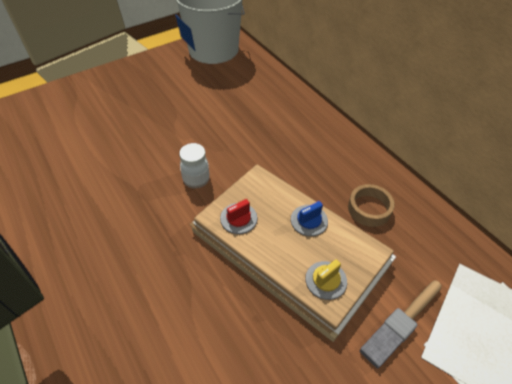

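The scene view shows yellow at about (162,163), red at (256,183) and blue at (192,207). The jar stands at (335,222), beyond the press end nearest red. The side view has red at (238,214), blue at (309,217) and yellow at (327,276). Next I'll measure with masks in both views.

```bash
cat >> h.py <<'E'
def masks(im):
    h=cv2.cvtColor(im,cv2.COLOR_RGB2HSV).astype(int); H,S,V=h[...,0],h[...,1],h[...,2]
    m={'red':((H<6)|(H>174))&(S>170)&(V>90),'yellow':(H>22)&(H<33)&(S>165)&(V>90),'blue':(H>105)&(H<130)&(S>150)&(V>50)}
    return m
def blob(m,roi=None):
    n,l,s,c=cv2.connectedComponentsWithStats(m.astype(np.uint8))
    return l,s,c
def tri(c1,u1,c2,u2):
    def od(c,u):
        f,cx,cy,R,t=c; d=R.T@np.array([(u[0]-cx)/f,(u[1]-cy)/f,1]); return -R.T@t,d/np.linalg.norm(d)
    o1,d1=od(c1,u1);o2,d2=od(c2,u2)
    s=np.linalg.lstsq(np.c_[d1,-d2],o2-o1,rcond=None)[0]
    a,b=o1+s[0]*d1,o2+s[1]*d2
    return (a+b)/2,np.linalg.norm(a-b)
def load(n):
    z=np.load(n+'.npz'); return (float(z['f']),float(z['cx']),float(z['cy']),z['R'],z['t']),z['im'],z['d']
E
cat > m.py <<'E'
from h import *
np.set_printoptions(precision=4,suppress=True)
roi={'scene0':(100,300,130,270),'side0':(180,410,150,340)}
D={}
for n in roi:
    c,im,d=load(n); P=pts(c,d); x0,x1,y0,y1=roi[n]
    R=np.zeros(d.shape,bool); R[y0:y1,x0:x1]=1
    print(n,'table z',np.median(P[(d>0)&(np.abs(P[...,2])<.02)][:,2]))
    for k,m in masks(im).items():
        m=m&R; l,s,ct=blob(m); i=1+np.argmax(s[1:,4]); mm=(l==i)&(d>0)
        Q=P[mm]; zt=np.percentile(Q[:,2],95)
        T=Q[(Q[:,2]>zt-.006)]
        mu=T.mean(0); w,v=np.linalg.eigh(np.cov((T-mu)[:,:2].T)); a=np.degrees(np.arctan2(v[1,1],v[0,1]))
        # uncertain depth edge pixels: also report mask top centroid
        print(n,k,s[i],'topz',zt,'top mean',mu,'ang',a%180,'len',np.ptp((T-mu)[:,:2]@v[:,1]))
    W=R&(d>0)&(np.abs(P[...,2]-.048)<.006)
    h=cv2.cvtColor(im,cv2.COLOR_RGB2HSV); W&=(h[...,1]>60)&(h[...,0]>8)&(h[...,0]<24)
    l,s,ct=blob(W); i=1+np.argmax(s[1:,4]); W=l==i
    r=cv2.minAreaRect((P[W][:,:2]*1000).astype(np.float32)); print(n,'press top z',np.median(P[W][:,2]),r)
    # via contour corners cast on plane .048
    cn=max(cv2.findContours(W.astype(np.uint8),cv2.RETR_EXTERNAL,cv2.CHAIN_APPROX_NONE)[0],key=cv2.contourArea)
    q=cv2.approxPolyDP(cv2.convexHull(cn),8,True)[:,0]
    print(q.tolist()); D[n]=(c,q)
    print(np.array([ray(c,u,v,.048)[:2] for u,v in q]))
E
python3 m.py
```

```text
scene0 table z 0.0006356174520831154
scene0 red [244 167  23  27 364] topz 0.09305401334460006 top mean [0.5421 0.0379 0.0915] ang 172.79745639261262 len 0.044922040620544154
scene0 yellow [151 150  22  26 368] topz 0.0926282443036054 top mean [ 0.598  -0.1532  0.0911] ang 179.96906857981736 len 0.043124683375055206
scene0 blue [180 192  24  27 434] topz 0.09316962163401281 top mean [ 0.6529 -0.0387  0.0916] ang 172.0255335232462 len 0.04271512207042352
scene0 press top z 0.04861886745921713 ((600.9334106445312, -45.87608337402344), (191.5338134765625, 329.79400634765625), 16.15761375427246)
[[109, 213], [147, 146], [292, 174], [270, 253]]
[[ 0.7324 -0.1789]
 [ 0.5572 -0.2285]
 [ 0.468   0.0865]
 [ 0.6504  0.135 ]]
side0 table z -0.0012710689803879748
side0 red [229 211  21  15 164] topz 0.06496940823889127 top mean [0.5325 0.0241 0.0612] ang 177.61861274472648 len 0.043374423405266795
side0 yellow [315 263  25  27 394] topz 0.09104259548367305 top mean [ 0.589  -0.1608  0.0894] ang 3.6460751243074583 len 0.042183562490382326
side0 blue [298 202  24  26 400] topz 0.09097025663470044 top mean [ 0.6444 -0.0443  0.0894] ang 1.9536988559876534 len 0.04369527088006392
side0 press top z 0.046510978597446434 ((597.967041015625, -45.22743225097656), (191.12779235839844, 330.61053466796875), 16.137365341186523)
[[256, 165], [393, 251], [336, 327], [194, 220]]
[[ 0.6408  0.1353]
 [ 0.7321 -0.1776]
 [ 0.5529 -0.2293]
 [ 0.4613  0.0803]]
```

View pics/wrist0.png

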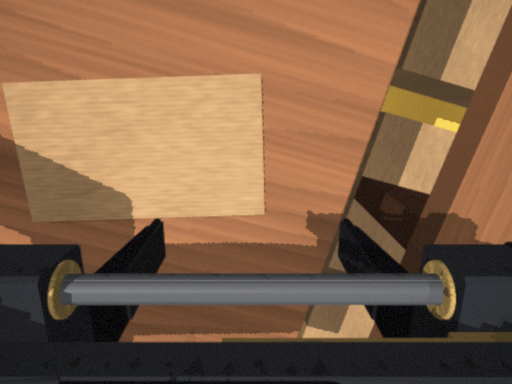

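Run:
```python
from h import *
np.set_printoptions(precision=4,suppress=True)
c,im,d=load('wrist0'); o=robot.get_obs(); T=o['tcp_rot']
print('cam axes in tool\n',T.T@c[3].T,'pos in tool',T.T@(-c[3].T@c[4]-o['eef_pos']))
# go to: want TCP at press centre + 0.09 beyond, z .28
y=np.radians(196.2); tx=np.array([np.cos(y),np.sin(y)])
p=np.array([.5995,-.0455])-tx*.09
tgt=np.r_[p,.26]; print(tgt,'offset mm',T.T@(tgt-o['eef_pos'])*1e3,'yaw',-(196.2-np.degrees(np.arctan2(T[1,0],T[0,0]))))
```

```text
cam axes in tool
 [[-0.0006 -0.9638 -0.2665]
 [ 1.     -0.0004 -0.0005]
 [ 0.0004 -0.2665  0.9638]] pos in tool [ 0.0744  0.0012 -0.162 ]
[ 0.6859 -0.0204  0.26  ] offset mm [ 656.4764 -449.7209  -37.5092] yaw -180.9717595107271
```

Call:
carry_out:
  increments:
    - {"offset": [40, -27, -20], "yaw": -0.18, "hand": 1}
    - {"offset": [80, -55, -40], "yaw": -0.36, "hand": 1}
    - {"offset": [120, -82, -69], "yaw": -0.54, "hand": 1}
    - {"offset": [160, -110, -69], "yaw": -0.72, "hand": 1}
    - {"offset": [200, -137, -69], "yaw": -0.9, "hand": 1}
    - {"offset": [240, -165, -69], "yaw": -1.08, "hand": 1}
    - {"offset": [280, -192, -69], "yaw": -1.26, "hand": 1}
    - {"offset": [320, -220, -69], "yaw": -1.44, "hand": 1}
    - {"offset": [360, -247, -69], "yaw": -1.62, "hand": 1}
    - {"offset": [400, -275, -69], "yaw": -1.8, "hand": 1}
    - {"offset": [440, -302, -69], "yaw": -1.98, "hand": 1}
    - {"offset": [480, -330, -69], "yaw": -2.16, "hand": 1}

```text
t: 1.65
eef_pos: [0.5479, -0.1812, 0.2914]
tcp_rot: [[-0.759, 0.652, -0.0], [0.652, 0.759, 0.0], [0.0, -0.0, -1.0]]
ft_force: [0.4, -0.0, -0.0]
opening: 0.0952
gripper_force: 0.0
```

```bash
cat > go.py <<'E'
from h import *
import sys
np.set_printoptions(precision=4,suppress=True)
o=robot.get_obs(); T=o['tcp_rot']; yaw=np.degrees(np.arctan2(T[1,0],T[0,0]))
print('t',o['t'],'pos',o['eef_pos'],'yaw',yaw,'q',o['q'],'F',o['ft_force'],'M',o['moment'],'op',o['opening'])
if len(sys.argv)>1:
    x,y,z,a=map(float,sys.argv[1:5]); da=(a-yaw+180)%360-180
    print('offset mm',T.T@(np.array([x,y,z])-o['eef_pos'])*1e3,'yaw rad',-np.radians(da))
E
python3 go.py .669 -.037 .29 187
```

```text
t 1.65 pos [ 0.5479 -0.1812  0.2914] yaw 139.334230656366 q [-23.6308  -4.0378  99.3473  -0.0054  84.706  -72.9645] F [ 0.4387 -0.0231 -0.0015] M [ 0.0758 -0.1997 -0.0011] op 0.09520050299570597
offset mm [  2.1445 188.3266   1.328 ] yaw rad -0.8319246155425897
```

Call:
carry_out:
  increments:
    - {"offset": [1, 40, 0], "yaw": -0.17, "hand": 1}
    - {"offset": [1, 80, 0], "yaw": -0.34, "hand": 1}
    - {"offset": [1, 120, 0], "yaw": -0.51, "hand": 1}
    - {"offset": [2, 160, 0], "yaw": -0.68, "hand": 1}
    - {"offset": [2, 188, 0], "yaw": -0.83, "hand": 1}
    - {"offset": [2, 188, 0], "yaw": -0.83, "hand": 1}
    - {"offset": [2, 188, 0], "yaw": -0.83, "hand": 1}

```text
t: 2.52
eef_pos: [0.6686, -0.04, 0.2913]
tcp_rot: [[-0.994, -0.112, -0.001], [-0.112, 0.994, -0.0], [0.001, -0.0, -1.0]]
ft_force: [-0.7, 0.0, 0.9]
opening: 0.0951
gripper_force: 0.0
```

```bash
cat > look.py <<'E'
from h import *
import sys
np.set_printoptions(precision=4,suppress=True)
n=sys.argv[1]; c=cam('wrist'); im,d=robot.grab_frame('wrist'); np.savez(n+'.npz',im=im,d=d,f=c[0],cx=c[1],cy=c[2],R=c[3],t=c[4])
cv2.imwrite(f'pics/{n}.png',im[...,::-1]); P=pts(c,d); print('cam',-c[3].T@c[4])
for k,m in masks(im).items():
    m=m&(d>0)&(P[...,2]>.05)&(P[...,2]<.11); l,s,ct=blob(m)
    if len(s)<2: continue
    i=1+np.argmax(s[1:,4]); mm=(l==i); Q=P[mm]; zt=np.median(Q[Q[:,2]>np.percentile(Q[:,2],60)][:,2])
    tm=mm&(P[...,2]>zt-.005); v,u=np.nonzero(tm)
    r=np.array([ray(c,a,b,.088)[:2] for a,b in zip(u,v)])*1e3
    q=cv2.minAreaRect(r.astype(np.float32))
    (cx,cy),(w,h),a=q; a=(a if w>h else a+90)%180
    print(k,s[i][:4],len(u),'topz',zt,'px',(u.mean(),v.mean()),'centre mm',cx,cy,'size',w,h,'ang',a,'depth xy',P[tm].mean(0))
E
python3 look.py w1; python3 go.py
```

```text
cam [ 0.5933 -0.0498  0.4535]
red [314  20  43  51] 574 topz 0.09160897030295911 px (np.float64(341.7073170731707), np.float64(46.39895470383275)) centre mm 534.328125 35.67949676513672 size 44.79201889038086 14.520252227783203 ang 0.0007141571841202676 depth xy [0.5368 0.0348 0.0914]
yellow [136  61  20  42] 195 topz 0.09214669432321751 px (np.float64(146.5025641025641), np.float64(88.49230769230769)) centre mm 592.1508178710938 -158.0279998779297 size 40.42622756958008 13.355445861816406 ang 6.408994197845459 depth xy [ 0.5989 -0.1575  0.0916]
blue [233 122  40  44] 456 topz 0.09158892579011522 px (np.float64(253.08552631578948), np.float64(145.515350877193)) centre mm 644.4854125976562 -41.80107498168945 size 13.985539436340332 45.35972595214844 ang 177.68826293945312 depth xy [ 0.6451 -0.0419  0.0916]
t 2.575 pos [ 0.6685 -0.0403  0.2915] yaw -173.57586739048196 q [  -8.0306    7.7055   87.3131   -0.0189   85.0119 -104.4531] F [-0.0481  0.6768 -0.3022] M [ 0.0681 -0.2209 -0.0451] op 0.09506020299411348
```

View pics/w1.png

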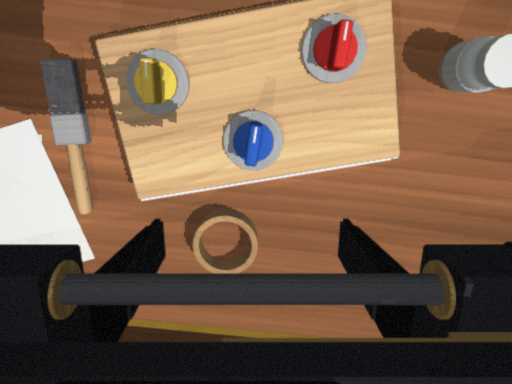

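The view from above shows the red bar at about (342,46), yellow at (150,80) and blue at (254,143). The jar, at (480,65), is clear of red. I'm moving closer over red for a second view.

```bash
python3 go.py .594 .036 .20 178
```

```text
t 2.575 pos [ 0.6685 -0.0403  0.2915] yaw -173.57586739048196 q [  -8.0306    7.7055   87.3131   -0.0189   85.0119 -104.4531] F [-0.0481  0.6768 -0.3022] M [ 0.0681 -0.2209 -0.0451] op 0.09506020299411348
offset mm [65.4202 84.1471 91.502 ] yaw rad 0.1470288506607106
```

Call:
carry_out:
  increments:
    - {"offset": [20, 25, 28], "yaw": 0.05, "hand": 0.5}
    - {"offset": [43, 56, 60], "yaw": 0.1, "hand": 0.5}
    - {"offset": [65, 84, 91], "yaw": 0.147, "hand": 0.5}
    - {"offset": [65, 84, 91], "yaw": 0.147, "hand": 0.5}
    - {"offset": [65, 84, 91], "yaw": 0.147, "hand": 0.5}
    - {"offset": [65, 84, 91], "yaw": 0.147, "hand": 0.5}

```text
t: 3.32
eef_pos: [0.5964, 0.0355, 0.2027]
tcp_rot: [[-0.999, 0.034, 0.004], [0.034, 0.999, -0.0], [-0.004, -0.0, -1.0]]
ft_force: [-0.1, -0.0, 0.5]
opening: 0.048
gripper_force: 0.0
```

```bash
python3 look.py w2; python3 go.py
python3 - <<'E'
from h import *
# height by two wrist views: triangulate red top-face centroid
np.set_printoptions(precision=4,suppress=True)
def topc(n):
    c,im,d=load(n);P=pts(c,d)
    m=masks(im)['red']&(d>0)&(P[...,2]>.0865)&(P[...,2]<.11); l,s,_=blob(m); i=1+np.argmax(s[1:,4]); v,u=np.nonzero(l==i)
    r=cv2.minAreaRect(np.c_[u,v].astype(np.float32)); return c,r[0]
for a,b in(('w1','w2'),('scene0','w2'),('scene0','w1')): print(a,b,tri(*topc(a),*topc(b)))
E
```

```text
cam [0.52   0.0367 0.3646]
red [225  83  52  57] 855 topz 0.09168340603820194 px (np.float64(250.4046783625731), np.float64(112.61988304093568)) centre mm 533.9602661132812 35.60894012451172 size 14.036898612976074 44.04880905151367 ang 179.90999603271484 depth xy [0.5347 0.0356 0.0916]
yellow [ 13 156  58  55] 331 topz 0.09083755091048626 px (np.float64(26.74320241691843), np.float64(183.56495468277944)) centre mm 590.1528930664062 -157.09848022460938 size 43.32234573364258 15.685698509216309 ang 7.293761730194092 depth xy [ 0.5864 -0.1543  0.0907]
blue [151 207  46  56] 498 topz 0.09152641962120668 px (np.float64(167.6285140562249), np.float64(236.49196787148594)) centre mm 642.9286499023438 -41.88379669189453 size 14.682805061340332 43.62287139892578 ang 177.17076110839844 depth xy [ 0.6382 -0.0407  0.0913]
t 3.375 pos [0.5963 0.0356 0.2025] yaw 178.04399199347029 q [ -1.7279   1.1732 102.7659  -0.0075  75.8846 -89.7701] F [-0.2902  0.326  -0.5455] M [ 0.1618 -0.1535 -0.0073] op 0.04772063097383954
w1 w2 (array([0.5337, 0.0358, 0.0871]), np.float64(0.00042675259652794767))
scene0 w2 (array([0.5339, 0.0353, 0.083 ]), np.float64(0.0007315309214074018))
scene0 w1 (array([0.5341, 0.036 , 0.0843]), np.float64(0.001832368050051874))
```

View pics/w2.png

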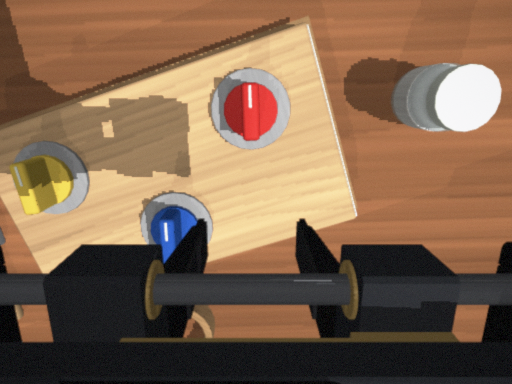

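The close view shows the red bar centred near (250,112). The two-view triangulation gives (0.534, 0.036) with the top at 0.087, which agrees with the stated 0.088. The bar is at 0° and the press at 16°, so it is 16° past slack, within the stated range.

```bash
python3 go.py .534 .0357 .120 180
```

```text
t 3.375 pos [0.5963 0.0356 0.2025] yaw 178.04399199347029 q [ -1.7279   1.1732 102.7659  -0.0075  75.8846 -89.7701] F [-0.2902  0.326  -0.5455] M [ 0.1618 -0.1535 -0.0073] op 0.04772063097383954
offset mm [62.5341 -2.0169 82.3071] yaw rad -0.03413877990931426
```

Call:
carry_out:
  increments:
    - {"offset": [25, -1, 30], "yaw": -0.03, "hand": 0.5}
    - {"offset": [45, -2, 60], "yaw": -0.034, "hand": 0.5}
    - {"offset": [62, -2, 82], "yaw": -0.034, "hand": 0.5}
    - {"offset": [62, -2, 82], "yaw": -0.034, "hand": 0.5}
    - {"offset": [62, -2, 82], "yaw": -0.034, "hand": 0.5}
    - {"offset": [62, -2, 82], "yaw": -0.034, "hand": 0.5}
    - {"offset": [62, -2, 82], "yaw": -0.034, "hand": 0.5}

```text
t: 4.25
eef_pos: [0.534, 0.0365, 0.1198]
tcp_rot: [[-1.0, -0.001, 0.002], [-0.001, 1.0, -0.0], [-0.002, -0.0, -1.0]]
ft_force: [-0.3, -0.3, 0.4]
opening: 0.048
gripper_force: 0.0
```

```bash
python3 look.py w3; python3 go.py .534 .0357 .071 180
```

```text
cam [0.4578 0.035  0.2818]
red [219 175  66  82] 1367 topz 0.09174092464854602 px (np.float64(251.92831016825164), np.float64(222.37966349670813)) centre mm 533.4699096679688 35.60896301269531 size 45.885223388671875 13.685990333557129 ang 0.022115182131528854 depth xy [0.5325 0.0355 0.0916]
yellow [  4 254  19  19] 76 topz 0.060288784857634656 px (np.float64(12.473684210526315), np.float64(263.0263157894737)) centre mm 561.572021484375 -116.60942840576172 size 15.56818675994873 3.639049768447876 ang 35.35480880737305 depth xy [ 0.5769 -0.1394  0.0591]
t 4.3 pos [0.5337 0.0366 0.1195] yaw -179.93093364320146 q [ -1.8326  -2.4702 114.7342   0.0003  67.6555 -91.9018] F [ 0.1998 -0.6128 -0.8133] M [ 0.1213 -0.087  -0.0216] op 0.047387245733198816
offset mm [-0.2602 -0.8515 48.487 ] yaw rad 0.0012054353284917608
```

Call:
carry_out:
  increments:
    - {"offset": [0, -1, 16], "yaw": 0, "hand": 0.5}
    - {"offset": [0, -1, 32], "yaw": 0, "hand": 0.5}
    - {"offset": [0, -1, 48], "yaw": 0, "hand": 0.5}
    - {"offset": [0, -1, 48], "yaw": 0, "hand": 0.5}
    - {"offset": [0, -1, 48], "yaw": 0, "hand": 0.5}
    - {"offset": [0, -1, 48], "yaw": 0, "hand": 0.1}
    - {"offset": [0, -1, 48], "yaw": 0, "hand": 0.1}
    - {"offset": [0, -1, 48], "yaw": 0, "hand": 0.1}
    - {"offset": [0, -1, 48], "yaw": 0, "hand": 0.1}
    - {"offset": [0, -1, 48], "yaw": 0, "hand": 0.1}
  newtons: 30

```text
t: 5.55
eef_pos: [0.5324, 0.0366, 0.0703]
tcp_rot: [[-1.0, -0.001, -0.001], [-0.001, 1.0, 0.002], [0.001, 0.002, -1.0]]
ft_force: [-0.9, 4.9, -0.6]
opening: 0.0139
gripper_force: 30.0
```

```bash
python3 go.py .534 .0357 .071 106.2
```

```text
t 5.55 pos [0.5324 0.0366 0.0703] yaw -179.96248799416995 q [ -1.8975   0.9064 116.6332   0.1415  62.5141 -92.0003] F [-0.885   4.8747 -0.587 ] M [ 1.0043 -0.0843 -0.0384] op 0.013851868302245196
offset mm [-1.5773 -0.9126 -0.6944] yaw rad 1.2887076959825767
```

Call:
carry_out:
  increments:
    - {"offset": [-1, 1, 0], "yaw": 0.1, "hand": 0.1}
    - {"offset": [-1, 1, 0], "yaw": 0.24, "hand": 0.1}
    - {"offset": [-1, 1, 0], "yaw": 0.38, "hand": 0.1}
    - {"offset": [-1, 1, 0], "yaw": 0.52, "hand": 0.1}
    - {"offset": [-1, 1, 0], "yaw": 0.66, "hand": 0.1}
    - {"offset": [-1, 1, 0], "yaw": 0.8, "hand": 0.1}
    - {"offset": [-1, 1, 0], "yaw": 0.94, "hand": 0.1}
    - {"offset": [-1, 1, 0], "yaw": 1.08, "hand": 0.1}
    - {"offset": [-1, 1, 0], "yaw": 1.2, "hand": 0.1}
    - {"offset": [-1, 1, 0], "yaw": 1.2, "hand": 0.1}

```text
t: 6.8
eef_pos: [0.5336, 0.0383, 0.0703]
tcp_rot: [[-0.362, 0.932, -0.0], [0.932, 0.362, 0.003], [0.003, 0.001, -1.0]]
ft_force: [0.7, 7.9, -0.5]
opening: 0.0137
gripper_force: 30.0
```

```bash
python3 go.py .534 .0357 .071 106.2
```

```text
t 6.8 pos [0.5336 0.0383 0.0703] yaw 111.24369095120912 q [ -1.7522   1.0458 116.4927   0.2217  62.4832 -23.0983] F [ 0.6904  7.882  -0.4884] M [ 1.2973 -0.2282 -0.0748] op 0.01370880786518734
offset mm [-2.5436 -0.5631 -0.7079] yaw rad 0.08802901355164348
```

Call:
carry_out:
  increments:
    - {"offset": [1, 0, 0], "yaw": 0.06, "hand": 0.1}
    - {"offset": [1, 0, 0], "yaw": 0.12, "hand": 0.1}
    - {"offset": [1, 0, 0], "yaw": 0.15, "hand": 0.1}
    - {"offset": [1, 0, 0], "yaw": 0.15, "hand": 0.1}
    - {"offset": [1, 0, 0], "yaw": 0.15, "hand": 0.1}

```text
t: 7.42
eef_pos: [0.5338, 0.0382, 0.0704]
tcp_rot: [[-0.222, 0.975, 0.001], [0.975, 0.222, 0.001], [0.0, 0.001, -1.0]]
ft_force: [2.2, 5.0, -2.8]
opening: 0.0147
gripper_force: 30.8
```

```bash
python3 go.py .534 .0357 .071 106.2
```

```text
t 7.425 pos [0.5338 0.0382 0.0704] yaw 102.85129334941264 q [ -1.6842   1.0212 116.5104   0.0522  62.4025 -14.5596] F [ 2.2265  5.0231 -2.8388] M [ 0.8076 -0.6106  0.7528] op 0.014709508486149962
offset mm [-2.4368 -0.3636 -0.6352] yaw rad -0.058445956736180735
```

Call:
carry_out:
  increments:
    - {"offset": [0, 0, 0], "yaw": 0, "hand": 0.4}
    - {"offset": [0, 0, 0], "yaw": 0, "hand": 0.4}
    - {"offset": [0, 0, 0], "yaw": 0, "hand": 0.4}
    - {"offset": [0, 0, -15], "yaw": 0, "hand": 0.4}
    - {"offset": [0, 0, -40], "yaw": 0, "hand": 0.5}
    - {"offset": [0, 0, -80], "yaw": 0, "hand": 0.5}
    - {"offset": [0, 0, -130], "yaw": 0, "hand": 0.5}
    - {"offset": [0, 0, -130], "yaw": 0, "hand": 0.5}
    - {"offset": [0, 0, -130], "yaw": 0, "hand": 0.5}

```text
t: 8.55
eef_pos: [0.5335, 0.0374, 0.2013]
tcp_rot: [[-0.22, 0.975, 0.001], [0.975, 0.22, -0.0], [-0.0, 0.001, -1.0]]
ft_force: [0.0, 1.2, -0.4]
opening: 0.0474
gripper_force: 0.0
```

```bash
python3 look.py w4; python3 go.py .65 -.157 .20 187
python3 - <<'E'
from h import *
for n in('side',):
    im,d=robot.grab_frame(n); cv2.imwrite('pics/side1.png',im[...,::-1])
E
```

```text
cam [0.5162 0.1095 0.3634]
red [227 156  50  59] 740 topz 0.09158477626523306 px (np.float64(252.0810810810811), np.float64(188.52702702702703)) centre mm 534.0694580078125 35.715110778808594 size 13.98958683013916 46.17063522338867 ang 106.16037559509277 depth xy [0.534  0.0361 0.0915]
blue [334 255   6   8] 26 topz 0.06218435625308001 px (np.float64(337.0), np.float64(257.4230769230769)) centre mm 623.7474365234375 -11.181266784667969 size 4.377307891845703 7.205706596374512 ang 130.19204330444336 depth xy [ 0.6333 -0.0225  0.0609]
t 8.6 pos [0.5329 0.0375 0.2   ] yaw 102.71857342715712 q [ -1.7346  -6.747  110.6312  -0.0032  76.1895 -14.4525] F [-0.5052  0.1812  0.2102] M [-0.0539 -0.1528 -0.0119] op 0.047463859362585355
offset mm [-215.4861   71.4356   -0.127 ] yaw rad -1.4709883919739484
```

View pics/w4.png

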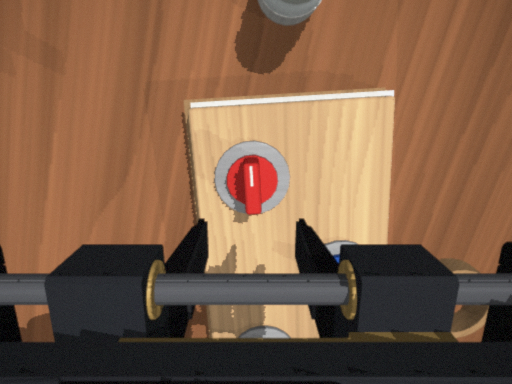

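Red is at 106.2°, which matches the press long side at 106.15°. It sits at (252,185) in the picture, parallel to the board edges. Next is yellow.

Call:
carry_out:
  increments:
    - {"offset": [-20, 7, 0], "yaw": -0.15, "hand": 0.5}
    - {"offset": [-42, 14, 0], "yaw": -0.3, "hand": 0.5}
    - {"offset": [-65, 22, 0], "yaw": -0.45, "hand": 0.5}
    - {"offset": [-87, 29, 0], "yaw": -0.6, "hand": 0.5}
    - {"offset": [-110, 36, 0], "yaw": -0.75, "hand": 0.5}
    - {"offset": [-132, 43, 0], "yaw": -0.9, "hand": 0.5}
    - {"offset": [-155, 51, 0], "yaw": -1.05, "hand": 0.5}
    - {"offset": [-178, 59, 0], "yaw": -1.2, "hand": 0.5}
    - {"offset": [-200, 66, 0], "yaw": -1.35, "hand": 0.5}
    - {"offset": [-215, 71, 0], "yaw": -1.47, "hand": 0.5}
    - {"offset": [-215, 71, 0], "yaw": -1.47, "hand": 0.5}
    - {"offset": [-215, 71, 0], "yaw": -1.47, "hand": 0.5}

```text
t: 10.15
eef_pos: [0.6494, -0.156, 0.1994]
tcp_rot: [[-0.993, -0.119, -0.002], [-0.119, 0.993, 0.001], [0.002, 0.001, -1.0]]
ft_force: [0.1, 0.4, -0.0]
opening: 0.0475
gripper_force: 0.0
```

```bash
python3 look.py w5; python3 go.py
```

```text
cam [ 0.5744 -0.1665  0.3617]
red [465  47  47  58] 424 topz 0.08986470921560938 px (np.float64(500.2169811320755), np.float64(76.5754716981132)) centre mm 537.5276489257812 22.808748245239258 size 14.181295394897461 17.597442626953125 ang 105.43439960479736 depth xy [0.538  0.0208 0.0913]
yellow [233  99  22  42] 92 topz 0.09042814559289271 px (np.float64(252.05434782608697), np.float64(118.1195652173913)) centre mm 592.796630859375 -162.90280151367188 size 32.09357833862305 2.420397996902466 ang 6.810077667236328 depth xy [ 0.5914 -0.1635  0.0909]
blue [349 165  52  60] 762 topz 0.09156928428321846 px (np.float64(385.74146981627297), np.float64(199.4501312335958)) centre mm 644.5078125 -41.94580841064453 size 15.384509086608887 45.403160095214844 ang 177.21564483642578 depth xy [ 0.6446 -0.044   0.0914]
t 10.2 pos [ 0.6495 -0.1559  0.1998] yaw -173.11086403077778 q [ -18.1049   10.187    93.3261    0.0103   76.5784 -114.9964] F [-0.4494 -0.742  -0.2374] M [ 0.09   -0.1601  0.0824] op 0.04745184604754905
```

View pics/w5.png

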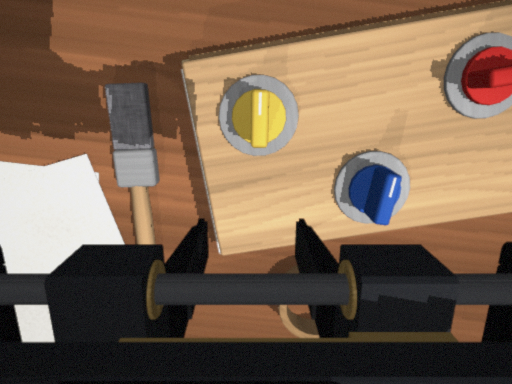

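Yellow's bar runs along the picture's vertical at about (260,117), roughly in line with the tool. The bright top face falls outside the colour mask, so I'll measure it by the depth threshold and check it across two views.

```bash
cat > ytop.py <<'E'
from h import *
import sys
np.set_printoptions(precision=4,suppress=True)
def ytop(n,xy=(.593,-.157)):
    c,im,d=load(n);P=pts(c,d)
    m=(d>0)&(P[...,2]>.083)&(P[...,2]<.1)&(np.hypot(P[...,0]-xy[0],P[...,1]-xy[1])<.04)
    l,s,_=blob(m); i=1+np.argmax(s[1:,4]); v,u=np.nonzero(l==i)
    r=np.array([ray(c,a,b,.088)[:2] for a,b in zip(u,v)])*1e3
    (cx,cy),(w,h),a=cv2.minAreaRect(r.astype(np.float32)); print(n,len(u),'c',cx,cy,'size',w,h,'ang',(a if w>h else a+90)%180)
    return c,cv2.minAreaRect(np.c_[u,v].astype(np.float32))[0]
if __name__=='__main__':
    A={n:ytop(n) for n in sys.argv[1:]}; k=list(A)
    for i in range(1,len(k)): print(k[0],k[i],tri(*A[k[0]],*A[k[i]]))
E
python3 ytop.py w5 w1 scene0; python3 go.py .593 -.157 .12 187
```

```text
w5 1018 c 591.1936645507812 -157.23377990722656 size 45.30882263183594 14.059222221374512 ang 6.8089704513549805
w1 682 c 591.1051025390625 -156.91302490234375 size 44.453407287597656 15.779376983642578 ang 5.513448715209961
scene0 165 c 594.3101196289062 -156.1922149658203 size 50.23125076293945 19.305042266845703 ang 5.805320739746094
w5 w1 (array([ 0.5907, -0.1571,  0.0876]), np.float64(1.1435375850619851e-05))
w5 scene0 (array([ 0.5918, -0.1578,  0.0846]), np.float64(0.00247638735978818))
t 10.2 pos [ 0.6495 -0.1559  0.1998] yaw -173.11086403077778 q [ -18.1049   10.187    93.3261    0.0103   76.5784 -114.9964] F [-0.4494 -0.742  -0.2374] M [ 0.09   -0.1601  0.0824] op 0.04745184604754905
offset mm [56.1008  5.6191 79.897 ] yaw rad -0.0019349423591040282
```

Call:
carry_out:
  increments:
    - {"offset": [20, 2, 25], "yaw": 0, "hand": 0.5}
    - {"offset": [40, 4, 55], "yaw": 0, "hand": 0.5}
    - {"offset": [58, 6, 80], "yaw": 0, "hand": 0.5}
    - {"offset": [58, 6, 80], "yaw": 0, "hand": 0.5}
    - {"offset": [58, 6, 80], "yaw": 0, "hand": 0.5}
    - {"offset": [58, 6, 80], "yaw": 0, "hand": 0.5}
    - {"offset": [58, 6, 80], "yaw": 0, "hand": 0.5}

```text
t: 11.08
eef_pos: [0.5929, -0.1578, 0.1219]
tcp_rot: [[-0.993, -0.121, 0.002], [-0.121, 0.993, -0.001], [-0.002, -0.001, -1.0]]
ft_force: [-0.0, -0.1, 1.2]
opening: 0.0474
gripper_force: 0.0
```

```bash
python3 look.py w6 >/dev/null; python3 ytop.py w6 w5; python3 go.py .591 -.1565 .070 186.8
```

```text
w6 1614 c 590.7252197265625 -157.52923583984375 size 46.84471893310547 14.004591941833496 ang 6.540534496307373
w5 1018 c 591.1936645507812 -157.23377990722656 size 45.30882263183594 14.059222221374512 ang 6.8089704513549805
w6 w5 (array([ 0.5908, -0.1572,  0.0858]), np.float64(0.0002969711137203167))
t 11.125 pos [ 0.5926 -0.1578  0.1216] yaw -173.0505147344826 q [ -19.9233    7.1845  104.5315    0.0046   68.1928 -116.8744] F [-0.6508  0.6392  0.6743] M [ 0.1458 -0.1698  0.0242] op 0.04724689395563395
offset mm [ 1.5477  1.4922 51.6371] yaw rad 0.0026090100664955583
```

Call:
carry_out:
  increments:
    - {"offset": [1, 1, 17], "yaw": 0, "hand": 0.5}
    - {"offset": [1, 1, 34], "yaw": 0, "hand": 0.5}
    - {"offset": [1, 1, 50], "yaw": 0, "hand": 0.5}
    - {"offset": [1, 1, 50], "yaw": 0, "hand": 0.5}
    - {"offset": [1, 1, 50], "yaw": 0, "hand": 0.5}
    - {"offset": [1, 1, 50], "yaw": 0, "hand": 0.1}
    - {"offset": [1, 1, 50], "yaw": 0, "hand": 0.1}
    - {"offset": [1, 1, 50], "yaw": 0, "hand": 0.1}
    - {"offset": [1, 1, 50], "yaw": 0, "hand": 0.1}
    - {"offset": [1, 1, 50], "yaw": 0, "hand": 0.1}
  newtons: 30

```text
t: 12.38
eef_pos: [0.591, -0.1565, 0.0712]
tcp_rot: [[-0.993, -0.121, 0.001], [-0.121, 0.993, 0.0], [-0.001, 0.0, -1.0]]
ft_force: [-0.9, 1.4, 2.5]
opening: 0.0141
gripper_force: 30.0
```

```bash
python3 go.py .591 -.1565 .071 106.2
```

```text
t 12.375 pos [ 0.591  -0.1565  0.0712] yaw -173.04686177803526 q [ -19.8788   10.1867  106.4826    0.0339   63.3009 -116.8472] F [-0.8823  1.3696  2.4871] M [ 0.3636 -0.0814  0.0561] op 0.014137561193907196
offset mm [-0.0142  0.0302  0.2302] yaw rad 1.4094081432913639
```

Gripped on the axis. The stop is 1.41 rad away, so I'll turn a little past it.

Call:
carry_out:
  increments:
    - {"offset": [0, 0, 0], "yaw": 0.12, "hand": 0.1}
    - {"offset": [0, 0, 0], "yaw": 0.26, "hand": 0.1}
    - {"offset": [0, 0, 0], "yaw": 0.4, "hand": 0.1}
    - {"offset": [0, 0, 0], "yaw": 0.54, "hand": 0.1}
    - {"offset": [0, 0, 0], "yaw": 0.68, "hand": 0.1}
    - {"offset": [0, 0, 0], "yaw": 0.82, "hand": 0.1}
    - {"offset": [0, 0, 0], "yaw": 0.96, "hand": 0.1}
    - {"offset": [0, 0, 0], "yaw": 1.1, "hand": 0.1}
    - {"offset": [0, 0, 0], "yaw": 1.24, "hand": 0.1}
    - {"offset": [0, 0, 0], "yaw": 1.38, "hand": 0.1}
    - {"offset": [0, 0, 0], "yaw": 1.45, "hand": 0.1}
    - {"offset": [0, 0, 0], "yaw": 1.46, "hand": 0.1}

```text
t: 13.88
eef_pos: [0.5915, -0.1561, 0.0713]
tcp_rot: [[-0.232, 0.973, 0.002], [0.973, 0.232, 0.0], [-0.0, 0.002, -1.0]]
ft_force: [1.3, 3.7, 2.0]
opening: 0.0141
gripper_force: 31.0
```

```bash
python3 go.py .591 -.1565 .071 106.2
```

```text
t 13.875 pos [ 0.5915 -0.1561  0.0713] yaw 103.42827613354498 q [-19.8388  10.195  106.4673   0.0612  63.2543 -33.2946] F [1.3024 3.729  2.0281] M [ 0.7212 -0.4639  0.8646] op 0.014083385496702181
offset mm [-0.246  -0.5587  0.2823] yaw rad -0.04837570742574795
```

Mz is 0.86 N m, so it is against the stop. Releasing and rising.

Call:
carry_out:
  increments:
    - {"offset": [0, 0, 0], "yaw": 0, "hand": 0.4}
    - {"offset": [0, 0, 0], "yaw": 0, "hand": 0.4}
    - {"offset": [0, 0, 0], "yaw": 0, "hand": 0.4}
    - {"offset": [0, 0, -15], "yaw": 0, "hand": 0.4}
    - {"offset": [0, 0, -40], "yaw": 0, "hand": 0.5}
    - {"offset": [0, 0, -80], "yaw": 0, "hand": 0.5}
    - {"offset": [-20, 0, -130], "yaw": 0, "hand": 0.5}
    - {"offset": [-60, 0, -170], "yaw": 0, "hand": 0.5}
    - {"offset": [-60, 0, -170], "yaw": 0, "hand": 0.5}
    - {"offset": [-60, 0, -170], "yaw": 0, "hand": 0.5}

```text
t: 15.12
eef_pos: [0.604, -0.2149, 0.2404]
tcp_rot: [[-0.23, 0.973, -0.001], [0.973, 0.23, 0.001], [0.001, -0.0, -1.0]]
ft_force: [-0.2, 0.4, -0.9]
opening: 0.0475
gripper_force: 0.0
```

```bash
python3 look.py w7; python3 ytop.py w7; python3 go.py
```

```text
cam [ 0.5863 -0.1431  0.4026]
yellow [242 113   6  11] 8 topz 0.09043848427248363 px (np.float64(246.375), np.float64(120.125)) centre mm 587.2329711914062 -165.16616821289062 size 0.9178911447525024 5.397866725921631 ang 103.04384231567383 depth xy [ 0.5871 -0.1651  0.0906]
blue [313   0  59  28] 295 topz 0.07338148178194545 px (np.float64(352.39322033898304), np.float64(3.4203389830508475)) centre mm 648.8363647460938 -53.443359375 size 38.718936920166016 8.351675033569336 ang 13.245965003967285 depth xy [ 0.6536 -0.049   0.0808]
w7 776 c 591.571533203125 -157.5902557373047 size 14.019831657409668 45.56267166137695 ang 106.05255699157715
t 15.175 pos [ 0.6036 -0.2144  0.2392] yaw 103.30270335004515 q [-24.3578   5.4656  94.7211   0.0144  79.962  -37.6631] F [ 0.4007 -0.0676  0.2505] M [ 0.0285 -0.1021  0.0546] op 0.04758211146066622
```

View pics/w7.png

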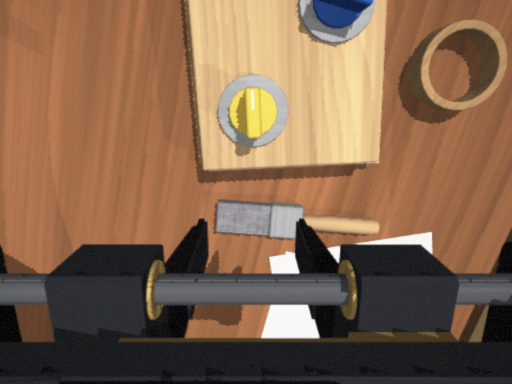

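Yellow is at 106.05°, parallel to the long side, at (253,110) in the picture. Red and blue haven't been touched since they were last measured, and the gripper is clear. Handing in.

```bash
python3 -c "
from station import robot
print(robot.hand_in())"
```

```text
the job is handed in; nothing more can be done
None
```

I turned the red bolt and then the yellow bolt clockwise to their end stops, leaving both bars within about 0.1° of the press's long side; I didn't touch the blue bolt, and I handed the job in at about 15 s with the gripper clear.

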